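Pour out a weighed charge of grinding balls

TASK

Pick up the steel scoop and pour grinding balls from it into the bowl of the spring scale until the pointer rests between the two jaws of the set marker; tip it slowly, for it empties a few balls at a time. Spill none, then stand the scoop, with the balls left over, upright on the bench and let go. Do not knock the scale or its bowl, do not shift the marker, and leave the rack, the bottle and the beaker alone.

Things in the scene. Friction and masses are not known exactly. Their poses are not given: they have to be found in the camera images.
- scoop: Steel weighing scoop, 80 x 62 mm, 96 mm high, 0.16 kg, standing with 8 balls in it. Two flat parallel cheeks, 62 mm apart outside (y), 4 mm thick; upright back wall (-x); front (+x) flares out in 4 flat facets to the pouring lip. Origin: centre of underside; z up; +x to the lip. Gripping the cheeks with the tool leaned 30 to 40 deg back (about y) leaves room to tip it.
- scoop_lip (a point): Middle of the scoop's pouring lip, 38 mm ahead of the scoop's origin (+x) and 90 mm above its underside. Front facets, from floor to lip: 10, 22, 34, 46 deg from upright, 25 mm long each; no balls leave below 45 deg of tip; tipped further, slowly, they leave a few at a time, nearly all by 90 deg; tipping back stops them.
- scale: Spring scale fixed to the bench: white housing 160 x 160 mm, 45 mm high, with a 30 x 12 mm column 150 mm tall standing 110 mm from its centre on its +x side (away from the robot). Origin: centre of its underside, z up; the bowl sits over the origin.
- pan_mouth (a point): Centre of the mouth of the scale's round steel bowl: outer mouth radius 70 mm, wall 4 mm, 62 mm deep outside. The unloaded mouth is 167 mm above the bench. It sinks as the bowl is loaded.
- pan (a joint): How far the bowl has sunk, m: 0 empty, bottom stop 0.058. Spring of 70 N/m with damping (settles in about 0.5 s): each ball of 36 g sinks it about 5 mm.
- pointer (a point): Tip of the dark steel pointer carried by the bowl (4 mm thick, in front of the column's far face). It sinks with the bowl; 109 mm above the bench when empty.
- marker (a joint): Where the black set marker on the column has been set, in the same measure as pan: the load is right when pan equals marker. It is stiff (6 N to move); leave it. Set between 0.010 and 0.030.
- marker_mid (a point): Middle of the black marker fork on the column: two jaws 20 mm apart (clear gap), above and below the pointer's right place. The scale reads right when the pointer is at this height.
- rack: Bystander: wire tube rack 156 x 81 x 80 mm with some tubes. Origin: centre of its underside.
- flask: Bystander: white round bottle, 68 mm across, 150 mm high. Origin: centre of its underside.
- beaker: Bystander: clear round empty beaker, 72 mm across, 85 mm high. Origin: centre of its underside.
- ball0: White ceramic grinding ball, 25 mm across, polished and slippery, about 36 g (weights differ by up to 10 %). Origin: its centre.
- ball1: Another such ball; origin: its centre.
- ball2: Another such ball; origin: its centre.
- ball3: Another such ball; origin: its centre.
- ball4: Another such ball; origin: its centre.
- ball5: Another such ball; origin: its centre.
- ball6: Another such ball; origin: its centre.
- ball7: Another such ball; origin: its centre.
Not all that is in view belongs to the job. Leave any green look-alike of the scoop alone.

How it is judged (in metres and radians):
On the way:
1. the scoop is tipped over the bowl, its lip above the bowl's mouth (angle between scoop's own z axis and vertical above 0.6 rad and horizontal distance between scoop_lip and pan_mouth below 0.09 m and z of scoop_lip in the frame of pan_mouth above 0 m), for 0.1 s.
At the end, for the whole second after the job is handed in: The pointer rests within 8 mm of the height of the marker's middle; every ball is in the bowl or in the scoop; the scoop stands upright on the bench (within 0.08 rad), released, all at rest (z of pointer in the frame of marker_mid between -0.008 and 0.008 m and angle between scoop's own z axis and vertical below 0.08 rad and height (world z) of scoop between -0.006 and 0.006 m and linear speed of scoop below 0.02 m/s and velocity of joint pan between -0.01 and 0.01 m/s and ((horizontal distance between ball0 and pan_mouth below 0.068 m and z of ball0 in the frame of pan_mouth between -0.062 and 0.012 m) or (x of ball0 in the frame of scoop between -0.04 and 0.04 m and y of ball0 in the frame of scoop between -0.031 and 0.031 m and z of ball0 in the frame of scoop between 0.008 and 0.105 m)) and ((horizontal distance between ball1 and pan_mouth below 0.068 m and z of ball1 in the frame of pan_mouth between -0.062 and 0.012 m) or (x of ball1 in the frame of scoop between -0.04 and 0.04 m and y of ball1 in the frame of scoop between -0.031 and 0.031 m and z of ball1 in the frame of scoop between 0.008 and 0.105 m)) and ((horizontal distance between ball2 and pan_mouth below 0.068 m and z of ball2 in the frame of pan_mouth between -0.062 and 0.012 m) or (x of ball2 in the frame of scoop between -0.04 and 0.04 m and y of ball2 in the frame of scoop between -0.031 and 0.031 m and z of ball2 in the frame of scoop between 0.008 and 0.105 m)) and ((horizontal distance between ball3 and pan_mouth below 0.068 m and z of ball3 in the frame of pan_mouth between -0.062 and 0.012 m) or (x of ball3 in the frame of scoop between -0.04 and 0.04 m and y of ball3 in the frame of scoop between -0.031 and 0.031 m and z of ball3 in the frame of scoop between 0.008 and 0.105 m)) and ((horizontal distance between ball4 and pan_mouth below 0.068 m and z of ball4 in the frame of pan_mouth between -0.062 and 0.012 m) or (x of ball4 in the frame of scoop between -0.04 and 0.04 m and y of ball4 in the frame of scoop between -0.031 and 0.031 m and z of ball4 in the frame of scoop between 0.008 and 0.105 m)) and ((horizontal distance between ball5 and pan_mouth below 0.068 m and z of ball5 in the frame of pan_mouth between -0.062 and 0.012 m) or (x of ball5 in the frame of scoop between -0.04 and 0.04 m and y of ball5 in the frame of scoop between -0.031 and 0.031 m and z of ball5 in the frame of scoop between 0.008 and 0.105 m)) and ((horizontal distance between ball6 and pan_mouth below 0.068 m and z of ball6 in the frame of pan_mouth between -0.062 and 0.012 m) or (x of ball6 in the frame of scoop between -0.04 and 0.04 m and y of ball6 in the frame of scoop between -0.031 and 0.031 m and z of ball6 in the frame of scoop between 0.008 and 0.105 m)) and ((horizontal distance between ball7 and pan_mouth below 0.068 m and z of ball7 in the frame of pan_mouth between -0.062 and 0.012 m) or (x of ball7 in the frame of scoop between -0.04 and 0.04 m and y of ball7 in the frame of scoop between -0.031 and 0.031 m and z of ball7 in the frame of scoop between 0.008 and 0.105 m))); the robot touches nothing.
It fails at once if the scoop knocks the bowl or the scale with more than 10 N (contact force between scoop and scale above 10 N).
It fails at once if the robot pushes the scale or its bowl with more than 10 N (contact force between any of the arm, the fingers and scale above 10 N).
It fails at once if the set marker is shifted by more than 4 mm (distance of marker_mid from where it was at the start of the episode above 0.004 m).
It fails at once if the rack, the bottle or the beaker is moved by more than 25 mm or tipped (distance of any of rack, flask, beaker from where it was at the start of the episode above 0.025 m or angle between any of rack, flask, beaker's own z axis and vertical above 0.3 rad).
It also fails if it takes over 58 s, if anything falls off the work surface, if the arm or the gripper's body presses on something with over 40 N, if the wrist force passes 120 N, or if a joint passes its speed limit or range.

ROBOT

A 7-joint arm with a two-finger parallel gripper is mounted at the origin on the work surface. World frame = base frame: x ahead of the robot, y to its left, z up, the work surface at z = 0. Lengths are in mm, angles in rad, forces in N, time in s.
With the tool pointing down it reaches from about 400 to 875 mm from the base axis. Payload 4.4 kg.
Tool frame: the origin (TCP) lies midway between the tips of the shut fingers; the grasp point (between the pads) lies ctrl.grip_depth behind it (ctrl.grip_depth is the distance from the TCP to the grasp point, in mm); z points along the fingers, y is the line along which they close (so a half turn about z gives the same grasp; the last joint's range is limited). The gripper opens to 85 mm and grips with 20 to 120 N. Pads are 22 mm wide; open, the fingers measure 114 mm over their backs; the gripper's body (76 mm by 85 mm) begins 54 mm behind the grasp point. The pads swing forward as they close: fully open they stand 13 mm farther back than shut.
Start: joints at [1.099, 0.628, 0.038, 1.517, -0.027, 0.996, -0.02], TCP at [256.618, -597.214, 231.313] pointing down, gripper open.
Joint ranges: [-3.06, 3.06], [-0.37, 2.12], [-1.25, 1.32], [0.18, 2.47], [-1.1, 4.24], [0.23, 1.98], [-2.94, 2.94]. Speed limits (rad/s): [2.57, 2.57, 3.14, 3.14, 3.14, 3.14, 3.14].

INTERFACE

Orientations are given as [roll, pitch, yaw] about the fixed x, y, z axes, in that order (R = Rz(yaw) Ry(pitch) Rx(roll)).
In Python, from cell import ctrl gives the robot as it stands.
- The arm moves only by the tool carry_out, never from a script. Its argument "deltas" is one flat list of numbers, 7 for each row, row after row: the turn, a rotation vector about the tool's x, y, z in degrees, then the shift along the tool's x, y, z in m, then the closure, from -1 (fully open) to 1 (shut). In form: [wx, wy, wz, dx, dy, dz, claw, wx, wy, wz, dx, dy, dz, claw, ...]. A call has 1 to 12 rows; each row shifts and turns the commanded pose from where the row before left it, along the tool's axes as they then stand; what a row does not reach is not made up. A row lasts 1/8 s, in which the tool goes at most 62.5 mm and 10.7 degrees, less where a joint would pass 70% of its speed; a pose out of reach is approached as far as the arm can. A call with a gripper value outside its range is refused whole. The fingers move at their own pace and stop on an object; the grip force is fixed at half the most. Time passes only in rows, so rows that do not move let the fingers close. It gives the time, the measured TCP pose, the force, the opening and the grip force at its end, in the units of the state.
- ctrl.read_state(): the state, without advancing time (a new reading comes with each control period).
- ctrl.get_image(name): name is "scene" or "top"; returns the picture (384x512x3 uint8, red, green, blue); there is no depth.
- ctrl.calibration(name): a dict with "mtx" (3x3 intrinsics, pixels), "R" (3x3) and "t" (3): a world point X has camera coordinates R X + t. Camera axes: x right, y down, z forward; pixel columns grow to the right and rows downward; lengths in mm; the calibration is good to about 2 mm. A picture is of the moment at which its call begins. calibration takes no time and is no camera call.
- ctrl.finish_job(): hands the job in; it is judged then, once.
The state is a dict: "clock": time; "qpos": joint angles; "qd": joint speeds; "tau": joint torques, N m; "eef_pos": TCP position; "tool_rot": TCP orientation; "force": force on the tool from outside, world axes, zero at the start; "torque": the same for the moment, N m; "width": finger opening in mm; "gripper_force": force on a finger pad.
Only numpy, scipy, OpenCV 4.12 (cv2) and the standard library are available. Lean on these libraries where they do the work, as an engineer would, in place of code of your own. Each camera call takes 0.05 s, during which the arm holds its last target. There are 200 camera calls.

## Working session

There is one attempt and no reset: what is moved stays moved. The work goes in short steps, Python scripts to look and compute and a tool call to move; the robot and the scene stay as the last step left them, time stands still between calls to the robot, and variables do not carry over. Pictures are saved under pics/ and viewed, at most 10 in all, crops included, and the job is handed in when it is done.

Besides the shell and the picture viewer there is one more tool, called as name(argument=value, ...) on one line, values as JSON. carry_out: Moves the arm, as the interface text tells. Its arguments: {"type":"object","properties":{"deltas":{"type":"array"}},"required":["deltas"]}

```bash
mkdir -p pics; python3 - <<'E'
from cell import ctrl
import cv2,numpy as np
for n in("scene","top"):
    im=ctrl.get_image(n); cv2.imwrite(f"pics/{n}0.png",im[:,:,::-1]); c=ctrl.calibration(n)
    print(n,np.round(c["mtx"],1).tolist(),np.round(c["R"],3).tolist(),np.round(c["t"],1).tolist(), np.round(-c["R"].T@c["t"]))
print(ctrl.read_state(),ctrl.grip_depth)
E
```

```text
scene [[424.1, 0.0, 258.1], [0.0, 424.1, 193.3], [0.0, 0.0, 1.0]] [[-0.089, 0.996, -0.017], [0.801, 0.062, -0.595], [-0.592, -0.066, -0.803]] [43.0, -432.6, 1562.3] [1275.   87.  999.]
top [[427.3, 0.0, 252.2], [0.0, 427.3, 196.8], [0.0, 0.0, 1.0]] [[0.001, -1.0, 0.003], [-0.985, -0.001, -0.172], [0.172, -0.002, -0.985]] [-2.6, 637.3, 1074.7] [4.420e+02 1.000e+00 1.168e+03]
{'clock': 0.1, 'qpos': array([ 1.09919467,  0.62926299,  0.03842933,  1.51825746, -0.02699478,
        0.99629738, -0.01996656]), 'qd': array([ 3.01891806e-04, -2.70642451e-03,  2.50088417e-03, -2.67399804e-03,
       -1.24154317e-03, -2.45589116e-05, -3.93449940e-04]), 'tau': array([ 3.00350177e-03, -5.64538801e+01,  1.23015527e+00, -1.93975085e+01,
        1.12025358e-02,  5.47404328e-03, -3.40380336e-05]), 'eef_pos': array([ 256.40723155, -596.6862063 ,  230.47807216]), 'tool_rot': array([-3.13988497e+00,  1.27389032e-05,  4.05850667e-01]), 'force': array([-1.00451312, -0.39665792,  0.19817661]), 'torque': array([-0.02024615, -0.05049434,  0.05418372]), 'gripper_force': 0.0, 'width': 85.76430196654466} 18.700000000000003
```

View pics/scene0.png

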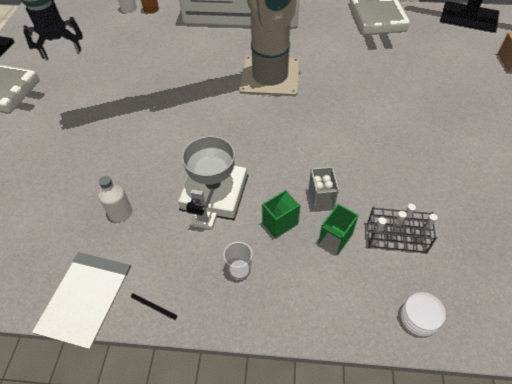

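View pics/top0.png

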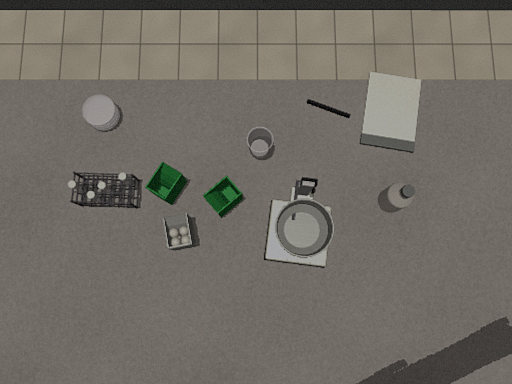

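The scene view shows the steel scoop near (323,188), the scale bowl at (209,158) and the marker near (196,208). In the top view the scoop is at (178,232), the bowl at (304,229), and the green look-alikes at (166,183) and (223,196). I'll enlarge crops next.

```bash
python3 - <<'E'
import cv2,numpy as np
s=cv2.imread("pics/scene0.png");t=cv2.imread("pics/top0.png")
a=cv2.resize(s[160:220,295:355],(400,400),interpolation=cv2.INTER_CUBIC)
b=cv2.resize(t[200:260,150:210],(400,400),interpolation=cv2.INTER_CUBIC)
cv2.imwrite("pics/c1.png",np.hstack([a,b]))
a=cv2.resize(s[130:230,170:260],(540,600),interpolation=cv2.INTER_CUBIC)
cv2.imwrite("pics/c2.png",a)
E
```

```text
(no output)
```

View pics/c1.png

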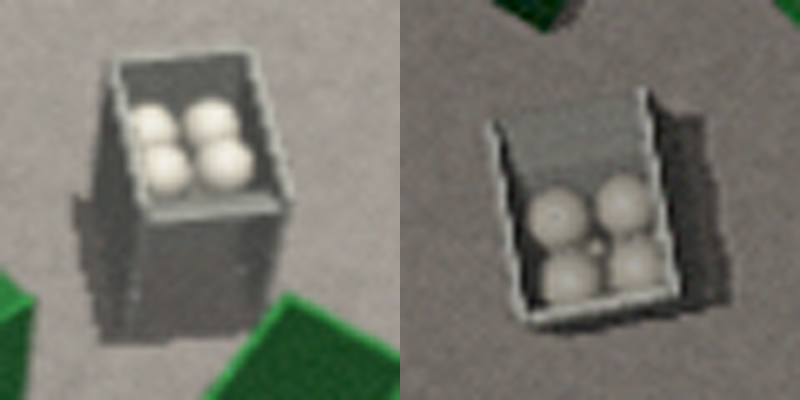

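View pics/c2.png

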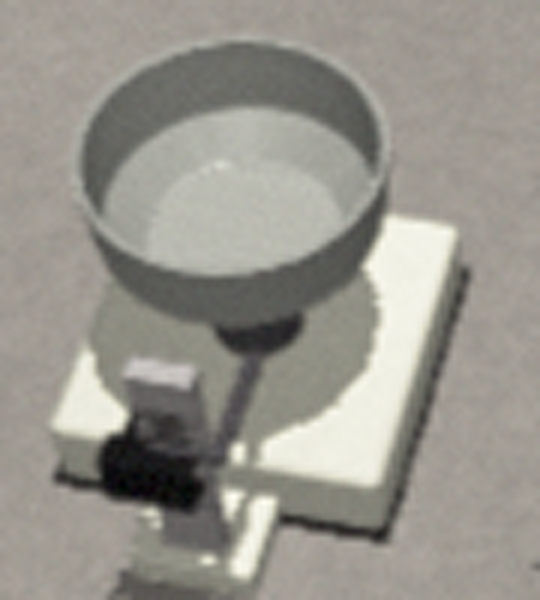

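The crops show the scoop's lip facing away from the robot (+x), with its back wall's top corners at about (520,322) and (678,292) in the top crop. The black marker is at about (155,468) in the scale crop.

```bash
cat > h.py <<'E'
import cv2,numpy as np
from cell import ctrl
C={n:ctrl.calibration(n) for n in("scene","top")}
def P(n): c=C[n]; return np.asarray(c["mtx"])@np.c_[c["R"],c["t"]]
def tri(ps,pt):
    X=cv2.triangulatePoints(P("scene"),P("top"),np.float64(ps).reshape(2,1),np.float64(pt).reshape(2,1));return (X[:3]/X[3]).ravel()
def proj(n,X): x=P(n)@np.r_[X,1]; return x[:2]/x[2]
def ray(n,uv,z):
    c=C[n];o=-c["R"].T@c["t"];d=c["R"].T@np.linalg.solve(c["mtx"],[*uv,1]);return o+d*(z-o[2])/d[2]
def blob(im,roi,thr):
    x0,y0,x1,y1=roi;m=(im[y0:y1,x0:x1].max(2)<thr).astype(np.uint8)
    n,l,s,c=cv2.connectedComponentsWithStats(m);i=1+np.argmax(s[1:,4]);return c[i]+[x0,y0],s[i]+[x0,y0,0,0,0]
E
python3 - <<'E'
from h import *
s=cv2.imread("pics/scene0.png");t=cv2.imread("pics/top0.png")
def ref(im,p):
    q=np.float32([[p]]);return cv2.cornerSubPix(cv2.cvtColor(im,6),q,(2,2),(-1,-1),(3,20,.01)).ravel()
k=60/400
names=dict(backL=((250,53),(120,322)),backR=((115,58),(278,292)),lipL=((290,207),(93,122)),lipR=((148,215),(243,90)))
for n,(a,b) in names.items():
    a=np.array(a)*k+[294.5,159.5];b=np.array(b)*k+[149.5,199.5]
    ra,rb=ref(s,a),ref(t,b)
    print(n,a,ra,b,rb,tri(a,b).round(1),tri(ra,rb).round(1),ray("top",b,96).round(1))
g=cv2.GaussianBlur(cv2.cvtColor(t,6),(3,3),0)
print("hough",cv2.HoughCircles(g[190:270,260:345],cv2.HOUGH_GRADIENT_ALT,1,5,param1=100,param2=.7,minRadius=18,maxRadius=34))
c=tri((209,157.8),(304,229));print("bowl",c.round(1))
ms=blob(s,(180,195,212,222),40);mt=blob(t,(292,172,322,200),40);print(ms,mt,tri(ms[0],mt[0]).round(1))
E
```

```text
backL [332.   167.45] [331.4749  167.73865] [167.5 247.8] [167.5 247.8] [501.  209.9  90.2] [501.1 209.3  89.2] [500.7 209.3  96. ]
backR [311.75 168.2 ] [312.69986 169.21892] [191.2 243.3] [191.54108 243.39151] [512.  151.9  94.6] [512.  153.2  90.2] [511.9 150.5  96. ]
lipL [338.   190.55] [337.60995 189.5783 ] [163.45 217.8 ] [162.53769 217.70409] [577.3 224.5  85.8] [577.  224.4  90.1] [576.  222.1  96. ]
lipR [316.7  191.75] [316.49866 192.40337] [185.95 213.  ] [186.51007 213.3945 ] [589.1 167.1  90.3] [588.5 166.6  86.6] [588.3 165.7  96. ]
hough [[[44.       37.       26.215385]]]
bowl [ 542.6 -124.6  149.6]
(array([194.25185185, 208.62222222]), array([187, 202,  17,  13, 135])) (array([310.14583333, 180.27083333]), array([302, 178,  15,   9,  48])) [ 672.8 -148.8   97.2]
```

```bash
python3 - <<'E'
from h import *
s=cv2.imread("pics/scene0.png");t=cv2.imread("pics/top0.png")
print(ray("scene",(209,157.8),167).round(1),ray("top",(304.2,228),167).round(1),ray("scene",(194.25,208.6),97).round(1))
c=np.array([ray("scene",(209,157.8),167),ray("top",(304.2,228),167)]).mean(0);c[2]=167;print(c)
k=8
def ov(im,n,x0,y0,w,h):
    o=cv2.resize(im[y0:y0+h,x0:x0+w],None,fx=k,fy=k,interpolation=cv2.INTER_CUBIC)
    for r in(70,66):
        for a in np.arange(0,6.28,.1):
            u=(proj(n,c+[r*np.cos(a),r*np.sin(a),0])-[x0,y0]+.5)*k
            cv2.circle(o,tuple(int(v) for v in u),1,(0,0,255) if r==70 else (255,0,0),-1)
    return o
a=ov(s,"scene",180,133,62,35);b=ov(t,"top",272,170,62,0+98)
m=cv2.resize(s[190:225,178:215],(296,280),interpolation=cv2.INTER_NEAREST)
m=cv2.convertScaleAbs(m,alpha=1.6,beta=20)
can=np.zeros((600,800,3),np.uint8);can[:280,:496]=a;can[290:570,:296]=m
b=cv2.resize(b,None,fx=.6,fy=.6);can[:b.shape[0],500:500+b.shape[1]]=b
cv2.imwrite("pics/c3.png",can)
E
```

```text
[ 557.6 -119.2  167. ] [ 543.4 -124.   167. ] [ 672.6 -147.3   97. ]
[ 550.47796267 -121.61026609  167.        ]
```

View pics/c3.png

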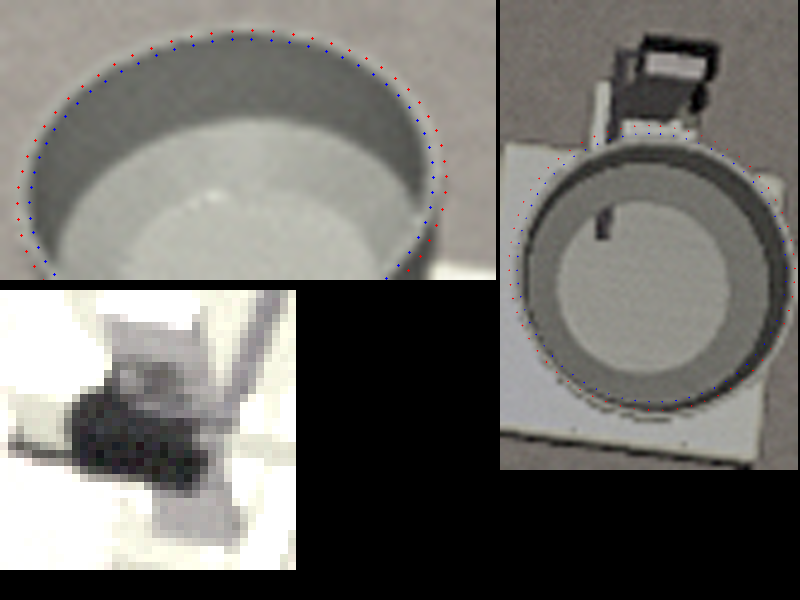

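The overlay puts the bowl centre near (546,-123). The scoop origin is near (545,187) with yaw 10.5°. The black marker's middle is roughly at z=85–90. Moving now.

carry_out(deltas=[0,0,6.4,0,0,-0.03,-1,0,0,6.4,0,0,-0.03,-1,0,0,0,0.036,-0.036,-0.002,-1,0,0,0,0.036,-0.036,-0.002,-1,0,0,0,0.036,-0.036,-0.002,-1,0,0,0,0.036,-0.036,-0.002,-1,0,0,0,0.036,-0.036,-0.002,-1,0,0,0,0.036,-0.036,0,-1,0,0,0,0.036,-0.036,0,-1,0,0,0,0.036,-0.036,0,-1,0,0,0,0.036,-0.036,0,-1,0,0,0,0.036,-0.036,0,-1])

```text
clock: 1.6
eef_pos: [545.9, -176.4, 301.0]
tool_rot: [-3.141, 0.001, 0.182]
force: [0.9, 0.0, 0.8]
width: 85.5
gripper_force: 0.0
```

carry_out(deltas=[0,0,0,0,-0.045,0,-1,0,0,0,0,-0.045,0,-1,0,0,0,0,-0.045,0,-1,0,0,0,0,-0.045,0,-1,0,0,0,0,-0.045,0,-1,0,0,0,0,-0.045,0.02,-1,0,0,0,0,-0.045,0.03,-1,0,0,0,0,-0.043,0.03,-1,0,8.75,0,0,0,0,-1,0,8.75,0,0,0,0,-1,0,8.75,0,0,0,0,-1,0,8.75,0,0,0,0,-1])

```text
clock: 3.1
eef_pos: [484.7, 158.3, 226.3]
tool_rot: [3.092, -0.399, 0.181]
force: [-0.2, -0.5, 0.2]
width: 85.3
gripper_force: 0.0
```

```bash
cat >> h.py <<'E'
from scipy.spatial.transform import Rotation as Ro
def to(target,R=None):
    s=ctrl.read_state();R0=Ro.from_euler("xyz",s["tool_rot"])
    d=R0.inv().apply(np.array(target)-s["eef_pos"])
    w=None if R is None else (R0.inv()*R).as_rotvec(degrees=True).round(2)
    print("shift mm",d.round(1),"rot",w)
def pose(yaw,lean): return Ro.from_euler("z",yaw,degrees=True)*Ro.from_euler("y",-lean,degrees=True)*Ro.from_euler("x",180,degrees=True)
E
python3 -c "
from h import *
s=ctrl.read_state();print(s['eef_pos'],s['qpos'].round(2))
to((541.8,186.4,50.7),pose(10.5,35))"
```

```text
[484.7445962  158.26932319 226.25126788] [-0.44  0.31 -0.05  2.26  0.73  0.27 -2.56]
shift mm [-11.9 -26.5 184.4] rot [ 2.89 12.12  0.16]
```

carry_out(deltas=[0.5,1,0,-0.003,-0.009,0.03,-1,1,3,0,-0.004,-0.009,0.03,-1,1,3,0,-0.004,-0.008,0.03,-1,0,2,0,0,0,0,-1,0,0,0,0,0,0,-1])

```text
clock: 3.72
eef_pos: [529.8, 186.7, 207.5]
tool_rot: [3.11, -0.455, 0.195]
force: [-0.4, -0.0, -0.1]
width: 85.4
gripper_force: 0.0
```

```bash
python3 -c "
from h import *
s=ctrl.read_state();print(s['eef_pos'],s['qpos'].round(2))
to((541.8,186.4,50.7),pose(10.5,35))"
```

```text
[529.84164026 186.68113344 207.52645121] [-0.39  0.4  -0.12  2.21  1.12  0.23 -2.94]
shift mm [-58.4  -2.  146. ] rot [1.45 8.92 0.72]
```

Lean is limited by joint 6, so I'll use about 12° of lean. The wrist has ample forward tilt for the pour.

carry_out(deltas=[0.3,-4,0,-0.01,0,0,-1,0.3,-5,0,-0.01,0,0,-1,0.3,-5,0,-0.01,0,0,-1,0,0,0,0,0,0,-1,0,0,0,0,0,0,-1])

```text
clock: 4.35
eef_pos: [502.3, 181.1, 195.8]
tool_rot: [3.127, -0.211, 0.19]
force: [-0.8, -0.0, 0.4]
width: 85.3
gripper_force: 0.0
```

```bash
python3 -c "
from h import *
s=ctrl.read_state();print(s['eef_pos'],s['qpos'].round(2))
to((535.1,185.2,47.7),pose(10.5,12))"
```

```text
[502.34738285 181.07034254 195.75316121] [-0.07  0.47 -0.52  2.06  0.62  0.55 -2.42]
shift mm [ 1.200e+00 -1.000e-01  1.517e+02] rot [ 0.75 -0.08  0.36]
```

carry_out(deltas=[0.7,0,0.3,0.001,0,0.03,-1,0,0,0,0,0,0.035,-1,0,0,0,0,0,0.03,-1,0,0,0,0,0,0.02,-1,0,0,0,0,0,0.015,-1,0,0,0,0,0,0.015,-1,0,0,0,0,0,0.007,-1,0,0,0,0,0,0,-1])

```text
clock: 5.35
eef_pos: [534.0, 187.5, 47.1]
tool_rot: [3.141, -0.209, 0.186]
force: [-0.1, 1.5, 0.7]
width: 85.3
gripper_force: 0.0
```

```bash
python3 -c "
from h import *
s=ctrl.read_state();print(s['eef_pos'],s['qpos'].round(2))
to((535.1,185.2,47.7),pose(10.5,12))
im=ctrl.get_image('scene');cv2.imwrite('pics/g1.png',cv2.resize(im[140:230,270:370,::-1],None,fx=4,fy=4,interpolation=2))"
```

```text
[534.0015431  187.47596332  47.10765643] [-0.25  0.74 -0.24  2.09  1.05  0.24 -2.82]
shift mm [ 0.8  2.4 -0.4] rot [0.01 0.01 0.17]
```

View pics/g1.png

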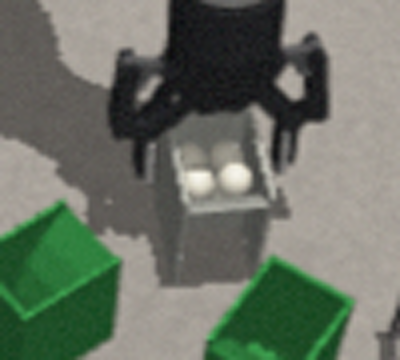

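The fingers straddle the cheeks: left finger at column 140, right at 280, cheeks at 160 to 270. They sit a couple of mm off centre, so I'll correct that and close.

carry_out(deltas=[0,0,0,0.001,0.0025,0,-1,0,0,0,0,0,0,0,0,0,0,0,0,0,1,0,0,0,0,0,0,1,0,0,0,0,0,0,1,0,0,0,0,0,0,1])

```text
clock: 6.15
eef_pos: [536.8, 185.5, 48.3]
tool_rot: [-3.141, -0.211, 0.184]
force: [-1.3, 0.4, 6.1]
width: 61.2
gripper_force: 65.9
```

```bash
python3 -c "
from h import *
s=ctrl.read_state();print(s['eef_pos'],s['qpos'].round(2),s['width'],s['gripper_force'],s['force'])
to((535.1,185.2,47.7),pose(10.5,12))"
```

```text
[536.81374039 185.46809597  48.29281265] [-0.24  0.74 -0.25  2.08  1.05  0.25 -2.81] 61.16179673430663 65.92444896697998 [-1.28195128  0.40360518  6.14054826]
shift mm [-1.8 -0.1  0.2] rot [-0.05 -0.11  0.06]
```

carry_out(deltas=[0,0,0,0.002,0,-0.01,1,0,0,0,0.004,0,-0.02,1,0,0,0,0.006,0,-0.03,1,0,0,0,0.006,0,-0.03,1,0,0,0,0.006,0,-0.03,1,0,0,0,0.006,0,-0.03,1,0,0,0,0.003,0,-0.015,1,0,0,0,0,0,0,1])

```text
clock: 7.15
eef_pos: [534.5, 184.2, 216.0]
tool_rot: [3.141, -0.211, 0.183]
force: [0.1, 1.0, -6.0]
width: 61.1
gripper_force: 66.9
```

```bash
cat >> h.py <<'E'
L=np.array([54,0,-31.2])
def where():
    s=ctrl.read_state();R0=Ro.from_euler("xyz",s["tool_rot"]);z=R0.apply([0.,0,1]);x=R0.apply([1.,0,0])
    lip=s["eef_pos"]+R0.apply(L)
    print("t",s["clock"],"lip",lip.round(1),"tip",np.round(12-np.degrees(np.arctan2(x[2],np.hypot(x[0],x[1]))),1),"yaw",np.degrees(np.arctan2(x[1],x[0])).round(1),"w",round(s["width"],1),"q",s["qpos"].round(2),"F",s["force"].round(1))
def plan(lip,tip,yaw,n):
    "n equal rows for straight tool path (screw-free: world-linear lip, const rotvec)"
    s=ctrl.read_state();R0=Ro.from_euler("xyz",s["tool_rot"]);R1=pose(yaw,12-tip)
    w=(R0.inv()*R1).as_rotvec();l0=s["eef_pos"]+R0.apply(L);p=s["eef_pos"];R=R0
    for i in range(1,n+1):
        Rn=R0*Ro.from_rotvec(w*i/n);pn=l0+(np.array(lip)-l0)*i/n-Rn.apply(L)
        print(np.degrees((R.inv()*Rn).as_rotvec()).round(2),"before-turn",R.inv().apply(pn-p).round(1),"after-turn",Rn.inv().apply(pn-p).round(1));p,R=pn,Rn
E
python3 -c "
from h import *
where();plan((455,45,260),30,-5,8)"
```

```text
t 7.15 lip [580.  192.7 257.8] tip -0.1 yaw 10.5 w 61.1 q [ 0.06  0.51 -0.68  1.96  0.65  0.66 -2.41] F [ 0.1  1.  -6. ]
[ 0.1  -3.74  1.96] before-turn [-20.1  13.4  -7.8] after-turn [-20.1  14.   -6.5]
[ 0.1  -3.74  1.96] before-turn [-19.8  14.   -6.6] after-turn [-19.7  14.6  -5.3]
[ 0.1  -3.74  1.96] before-turn [-19.5  14.6  -5.5] after-turn [-19.3  15.2  -4.2]
[ 0.1  -3.74  1.96] before-turn [-19.   15.2  -4.4] after-turn [-18.7  15.8  -3.2]
[ 0.1  -3.74  1.96] before-turn [-18.4  15.7  -3.3] after-turn [-18.   16.4  -2.2]
[ 0.1  -3.74  1.96] before-turn [-17.7  16.3  -2.3] after-turn [-17.3  16.9  -1.2]
[ 0.1  -3.74  1.96] before-turn [-17.   16.8  -1.3] after-turn [-16.4  17.4  -0.3]
[ 0.1  -3.74  1.96] before-turn [-16.1  17.3  -0.4] after-turn [-15.5  17.9   0.6]
```

```bash
python3 -c "
from h import *
plan((512,20,255),36,-10,11)"
```

```text
[ 0.2  -3.24  1.88] before-turn [-10.4  12.4  -4.7] after-turn [-10.3  12.7  -4.2]
[ 0.2  -3.24  1.88] before-turn [-10.   12.7  -4.3] after-turn [-9.9 13.  -3.8]
[ 0.2  -3.24  1.88] before-turn [-9.6 12.9 -3.9] after-turn [-9.4 13.2 -3.4]
[ 0.2  -3.24  1.88] before-turn [-9.2 13.2 -3.5] after-turn [-8.9 13.5 -3. ]
[ 0.2  -3.24  1.88] before-turn [-8.7 13.4 -3.1] after-turn [-8.4 13.7 -2.7]
[ 0.2  -3.24  1.88] before-turn [-8.2 13.7 -2.8] after-turn [-7.8 13.9 -2.4]
[ 0.2  -3.24  1.88] before-turn [-7.6 13.9 -2.5] after-turn [-7.3 14.1 -2.1]
[ 0.2  -3.24  1.88] before-turn [-7.  14.1 -2.2] after-turn [-6.7 14.3 -1.9]
[ 0.2  -3.24  1.88] before-turn [-6.5 14.2 -2. ] after-turn [-6.1 14.4 -1.7]
[ 0.2  -3.24  1.88] before-turn [-5.9 14.4 -1.8] after-turn [-5.5 14.6 -1.5]
[ 0.2  -3.24  1.88] before-turn [-5.2 14.5 -1.6] after-turn [-4.8 14.7 -1.4]
```

carry_out(deltas=[0.2,-3.2,1.9,-0.0103,0.0125,-0.0045,1,0.2,-3.2,1.9,-0.01,0.0128,-0.004,1,0.2,-3.2,1.9,-0.0095,0.013,-0.0036,1,0.2,-3.2,1.9,-0.009,0.0133,-0.0032,1,0.2,-3.2,1.9,-0.0085,0.0135,-0.003,1,0.2,-3.2,1.9,-0.008,0.0138,-0.0026,1,0.2,-3.2,1.9,-0.0075,0.014,-0.0023,1,0.2,-3.2,1.9,-0.007,0.0142,-0.002,1,0.2,-3.2,1.9,-0.0063,0.0143,-0.0018,1,0.2,-3.2,1.9,-0.0057,0.0145,-0.0016,1,0.2,-3.2,1.9,-0.005,0.0146,-0.0015,1])

```text
clock: 8.52
eef_pos: [451.8, 29.1, 243.8]
tool_rot: [3.141, 0.414, -0.178]
force: [-0.2, -0.5, -4.8]
width: 61.3
gripper_force: 66.5
```

```bash
python3 -c "
from h import *
where();plan((516,-117,228),40,-12,8)"
```

```text
t 8.525 lip [512.8  18.2 250.7] tip 35.7 yaw -10.2 w 61.3 q [ 0.38  0.65 -0.72  1.7   0.23  1.32 -2.15] F [-0.2 -0.5 -4.8]
[ 0.1  -0.54  0.2 ] before-turn [ 4.  16.3  0.7] after-turn [ 4.  16.3  0.7]
[ 0.1  -0.54  0.2 ] before-turn [ 4.  16.3  0.7] after-turn [ 4.1 16.3  0.6]
[ 0.1  -0.54  0.2 ] before-turn [ 4.1 16.3  0.6] after-turn [ 4.2 16.3  0.5]
[ 0.1  -0.54  0.2 ] before-turn [ 4.2 16.3  0.5] after-turn [ 4.2 16.3  0.5]
[ 0.1  -0.54  0.2 ] before-turn [ 4.2 16.3  0.4] after-turn [ 4.3 16.2  0.4]
[ 0.1  -0.54  0.2 ] before-turn [ 4.3 16.2  0.4] after-turn [ 4.4 16.2  0.3]
[ 0.1  -0.54  0.2 ] before-turn [ 4.4 16.2  0.3] after-turn [ 4.4 16.2  0.2]
[ 0.1  -0.54  0.2 ] before-turn [ 4.4 16.2  0.2] after-turn [ 4.5 16.2  0.2]
```

carry_out(deltas=[0.1,-0.5,0.2,0.0041,0.0163,0.0006,1,0.1,-0.5,0.2,0.0041,0.0163,0.0006,1,0.1,-0.5,0.2,0.0041,0.0163,0.0006,1,0.1,-0.5,0.2,0.0042,0.0163,0.0005,1,0.1,-0.5,0.2,0.0042,0.0163,0.0004,1,0.1,-0.5,0.2,0.0043,0.0162,0.0004,1,0.1,-0.5,0.2,0.0044,0.0162,0.0003,1,0.1,-0.5,0.2,0.0044,0.0162,0.0002,1,0,0,0,0,0,0,1])

```text
clock: 9.65
eef_pos: [455.8, -105.0, 226.9]
tool_rot: [-3.14, 0.482, -0.21]
force: [-0.6, 0.3, -4.8]
width: 61.4
gripper_force: 66.6
```

```bash
python3 -c "
from h import *
where()
for n in('scene','top'):
    im=ctrl.get_image(n)[:,:,::-1];cv2.imwrite(f'pics/p1{n}.png',im)
s=cv2.imread('pics/p1scene.png')[100:240,140:270];t=cv2.imread('pics/p1top.png')[160:300,240:370]
cv2.imwrite('pics/p1.png',cv2.resize(np.hstack([s,t]),None,fx=3,fy=3,interpolation=2))
plan((516,-117,218),50,-12,6)"
```

```text
t 9.65 lip [ 516.8 -118.   229.5] tip 39.6 yaw -12.1 w 61.4 q [ 0.56  0.72 -0.66  1.61  0.29  1.42 -1.97] F [-0.6  0.3 -4.8]
[-0.02 -1.73  0.03] before-turn [-0.1  0.3  0.2] after-turn [-0.   0.3  0.2]
[-0.02 -1.73  0.03] before-turn [-0.   0.3  0.2] after-turn [0.  0.3 0.2]
[-0.02 -1.73  0.03] before-turn [0.1 0.3 0.1] after-turn [0.1 0.3 0.1]
[-0.02 -1.73  0.03] before-turn [0.1 0.3 0.1] after-turn [0.1 0.3 0.1]
[-0.02 -1.73  0.03] before-turn [0.2 0.3 0.1] after-turn [0.2 0.3 0.1]
[-0.02 -1.73  0.03] before-turn [0.2 0.3 0. ] after-turn [0.2 0.3 0. ]
```

View pics/p1.png

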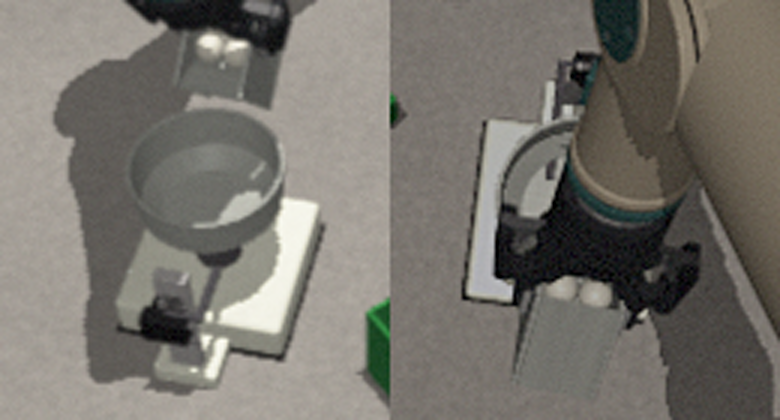

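The scene half shows the scoop just behind the bowl, with its lip edge from about (185,95) to (270,105). The top half shows two balls at the back of the tipped scoop. I'll check the lip's projection.

```bash
python3 -c "
from h import *
for p in((516.8,-118,229.5),(523,-88,229.5),(510,-148,229.5),(546,-123,167)):
    print(p,((proj('scene',p)-[140,100]+.5)*3).round(0),((proj('top',p)-[240,160]+.5)*3+[390,0]).round(0))"
```

```text
(516.8, -118, 229.5) [209.  90.] [587. 233.]
(523, -88, 229.5) [243.  97.] [546. 225.]
(510, -148, 229.5) [176.  83.] [628. 243.]
(546, -123, 167) [206. 165.] [583. 202.]
```

carry_out(deltas=[0,-1.8,0,0,0.002,0,1,0,-1.8,0,0,0.002,0,1,0,-1.8,0,0,0.001,0,1,0,-1.6,0,0,0,0,1,0,-1.6,0,0,0,0,1,0,-1.6,0,0,0,0,1,0,0,0,0,0,0,1,0,0,0,0,0,0,1])

```text
clock: 10.75
eef_pos: [454.8, -107.9, 227.5]
tool_rot: [-3.139, 0.659, -0.206]
force: [-0.4, -0.9, -5.1]
width: 61.5
gripper_force: 66.6
```

```bash
cat >> h.py <<'E'
def sink(name):
    im=ctrl.get_image("scene")[:,:,::-1];cv2.imwrite(f"pics/{name}.png",im)
    b=cv2.imread("pics/p1scene.png");out=[]
    # front rim / outer wall + stem+pointer, cut clear of the inside
    for x0,y0,x1,y1 in((187,172,230,192),(203,180,216,203)):
        T=b[y0:y1,x0:x1]
        r=[]
        for up,(A,B) in {8:(im[y0-4:y1+12,x0-3:x1+3],T)}.items():
            m=cv2.matchTemplate(cv2.resize(A,None,fx=8,fy=8,interpolation=2),cv2.resize(B,None,fx=8,fy=8,interpolation=2),5)
            _,v,_,loc=cv2.minMaxLoc(m);out+=[(round(loc[0]/8-3,2),round(loc[1]/8-4,2),round(v,2))]
    W=((im.min(2)>150)&(im.max(2).astype(int)-im.min(2)<40)).astype(np.uint8)[135:185,183:236]
    print("shift px",out,"white in bowl",int(W.sum()),"Fz",ctrl.read_state()["force"].round(2))
E
python3 -c "
from h import *
where();sink('s1')
for x,y in((662,-140),(668,-145)):
  print([(z,proj('scene',(x,y,z)).round(1).tolist()) for z in(109,100,90,80,70)])
print(proj('scene',(546,-53,167))-proj('scene',(546,-53,147)))
s=cv2.imread('pics/p1scene.png');print(s[198:220,184:214].max(2))"
```

```text
t 10.75 lip [ 515.3 -120.6  219.1] tip 49.8 yaw -11.8 w 61.5 q [ 0.52  0.83 -0.63  1.48  0.27  1.62 -1.95] F [-0.4 -0.9 -5.1]
shift px [(0.0, 0.0, 0.98), (0.0, 0.0, 1.0)] white in bowl 242 Fz [ 0.43 -0.74 -3.83]
[(109, [197.1, 202.8]), (100, [197.6, 204.8]), (90, [198.1, 207.0]), (80, [198.6, 209.1]), (70, [199.1, 211.2])]
[(109, [194.8, 204.5]), (100, [195.3, 206.5]), (90, [195.8, 208.7]), (80, [196.3, 210.9]), (70, [196.8, 213.0])]
[-0.46046753 -5.02286095]
[[145 147 147 141 145 148 146 122  84  90  84  83  90 100  98  96 102 105
  100 100 127 148 142 113  88  79  98 134 148 151]
 [146 145 147 145 146 149 133  90  52  74  78  66  71  65  60  70  89  99
   99  95 122 147 133  97  89  86 109 145 150 149]
 [148 148 146 146 144 143 117  51  66  97  90  67  56  51  55  59  79  91
   99  99 117 143 127  91  89  92 119 146 148 147]
 [153 150 149 144 133 124  89  32  60  86  85  77  56  57  61  64  68  87
   96  96 113 132 114  85  82  96 132 147 147 144]
 [148 151 147 122  75  52  44  20  47  73  74  67  53  52  62  71  79  96
   96  99 103 112  96  84  77 105 145 147 146 152]
 [139 143 1
[... 1414 characters left out ...]
 65  53  46  44  32  26
   48  79  87  85 101 190 242 215 155 202 245 248]
 [ 98  94  93  96  94  94  96  97  91 110 134 137 115  96  88  80  69  69
   78 102 102  97 101 175 221 161 147 205 245 246]
 [ 95  97  95  99  96  96  99  97  92 112 145 142 120 100 104 105 106 100
  100 105 103 100 100 148 178 152 148 207 245 244]
 [ 98 101  98  98  95  92  95  96 101 129 149 148 135 108 105 100 104 103
  105 104 103 106  99 101 131 142 150 208 245 244]
 [ 94  97  98  99  97  96  92  95 112 139 148 149 136 109 101 100 102 107
  102 105 105 100  97  93 127 144 165 220 245 241]
 [ 94  95 100  97 100  97  97 101 124 149 148 145 133 115 105 102 103 100
  100 104 106 104  97  92 115 150 206 243 246 231]]
```

```bash
python3 -c "
from h import *
print([ray('top',p,92).round(1) for p in((301.2,177.2),(309,177.9),(317.4,178.6))])
print(tri((201.3,209.4),(301.2,177.4)).round(1),tri((187.3,206.5),(317.2,178.6)).round(1))
for row in(206,209.4,214.4):
  for xf in(672,678,684):
    zs=np.arange(50,130,.5);r=[proj('scene',(xf,-141,z))[1] for z in zs];print(row,xf,np.interp(row,r[::-1],zs[::-1]))"
```

```text
[array([ 682.3, -128.3,   92. ]), array([ 680.5, -148.3,   92. ]), array([ 678.6, -170. ,   92. ])]
[ 678.9 -126.7  104.8] [ 674.9 -165.2  107.9]
206 672 108.58191373790511
206 678 117.18763546619924
206 684 125.79337368928233
209.4 672 93.15053579468982
209.4 678 101.90486347183442
209.4 684 110.65916909519389
214.4 672 69.80682089598605
214.4 678 78.78589646523805
214.4 684 87.76497264027047
```

carry_out(deltas=[0,-1,0,-0.0005,0,-0.001,1,0,-1,0,-0.0005,0,-0.001,1,0,-1,0,-0.0005,0,-0.001,1,0,-1,0,-0.0005,0,-0.001,1,0,0,0,0,0,0,1,0,0,0,0,0,0,1,0,0,0,0,0,0,1])

```text
clock: 11.68
eef_pos: [455.8, -108.2, 232.0]
tool_rot: [-3.139, 0.729, -0.206]
force: [-0.1, 0.2, -4.0]
width: 61.4
gripper_force: 68.1
```

```bash
python3 -c "
from h import *
where();sink('s2')"
```

```text
t 11.675 lip [ 515.5 -120.7  219.3] tip 53.8 yaw -11.8 w 61.4 q [ 0.51  0.87 -0.62  1.42  0.26  1.7  -1.95] F [-0.1  0.2 -4. ]
shift px [(0.0, 1.62, 0.85), (0.62, 0.75, 0.94)] white in bowl 276 Fz [-0.24 -0.29 -3.96]
```

One ball seems to have dropped. Continuing slowly.

carry_out(deltas=[0,-1,0,-0.0005,0,-0.001,1,0,-1,0,-0.0005,0,-0.001,1,0,0,0,0,0,0,1,0,0,0,0,0,0,1,0,0,0,0,0,0,1])

```text
clock: 12.35
eef_pos: [456.4, -108.3, 234.0]
tool_rot: [-3.139, 0.764, -0.206]
force: [0.0, 0.6, -3.4]
width: 61.7
gripper_force: 68.1
```

```bash
python3 -c "
from h import *
where();sink('s3')"
```

```text
t 12.35 lip [ 515.6 -120.8  219.2] tip 55.8 yaw -11.8 w 61.7 q [ 0.5   0.89 -0.62  1.4   0.25  1.74 -1.95] F [ 0.   0.6 -3.4]
shift px [(0.38, 1.88, 0.83), (0.75, 0.75, 0.92)] white in bowl 296 Fz [-0.37  1.6  -3.55]
```

```bash
python3 -c "
from h import *
a=cv2.imread('pics/p1scene.png')[125:220,175:240];b=cv2.imread('pics/s3.png')[125:220,175:240]
cv2.imwrite('pics/v3.png',cv2.resize(np.hstack([a,b]),None,fx=6,fy=6,interpolation=2))"
```

```text
(no output)
```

View pics/v3.png

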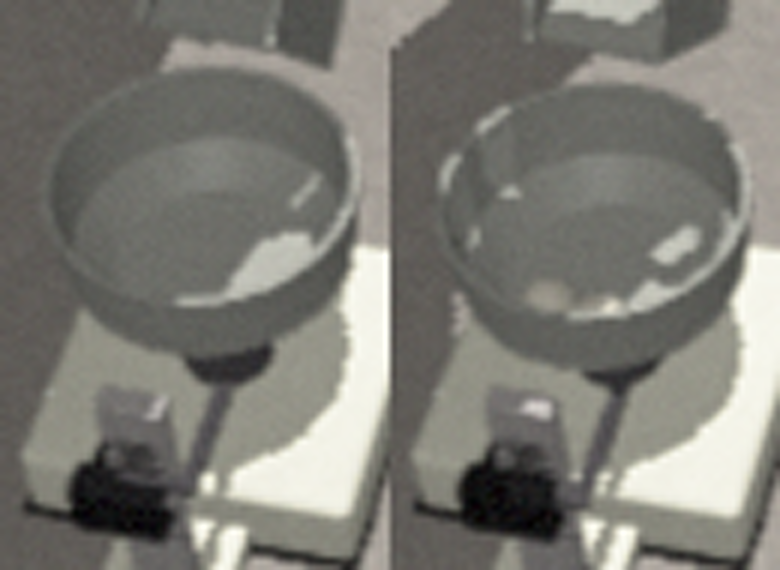

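The bowl has sunk about 2.5 px (roughly 10 mm), and two balls are visible at (550,293) and (605,305). I'll use the dark hub as a better sink gauge and keep tipping.

```bash
cat >> h.py <<'E'
def sink2(name,new=True):
    if new: cv2.imwrite(f"pics/{name}.png",ctrl.get_image("scene")[:,:,::-1])
    im=cv2.imread(f"pics/{name}.png");b=cv2.imread("pics/p1scene.png");up=lambda a:cv2.resize(a,None,fx=8,fy=8,interpolation=2)
    for x0,y0,x1,y1 in((202,179,222,190),(204,182,221,190),(185,170,232,188)):
        m=cv2.matchTemplate(up(im[y0-2:y1+12,x0-2:x1+3]),up(b[y0:y1,x0:x1]),5);_,v,_,l=cv2.minMaxLoc(m);print("dx,dy px",l[0]/8-2,l[1]/8-2,round(v,2),"mm",round((l[1]/8-2)/.25,1))
E
python3 -c "
from h import *
sink2('s1',0);sink2('s2',0);sink2('s3',0)"
```

```text
dx,dy px 0.0 0.0 1.0 mm 0.0
dx,dy px 0.0 0.0 1.0 mm 0.0
dx,dy px 0.0 0.0 0.99 mm 0.0
dx,dy px 0.0 0.625 0.9 mm 2.5
dx,dy px 0.0 0.625 0.91 mm 2.5
dx,dy px -0.125 1.875 0.87 mm 7.5
dx,dy px 0.125 0.75 0.87 mm 3.0
dx,dy px 0.125 0.625 0.88 mm 2.5
dx,dy px 0.25 2.125 0.83 mm 8.5
```

carry_out(deltas=[0,-1,0,-0.0005,0,-0.001,1,0,-1,0,-0.0005,0,-0.001,1,0,0,0,0,0,0,1,0,0,0,0,0,0,1,0,0,0,0,0,0,1,0,0,0,0,0,0,1])

```text
clock: 13.15
eef_pos: [457.1, -108.5, 236.2]
tool_rot: [-3.139, 0.799, -0.206]
force: [-0.2, -0.0, -4.0]
width: 61.3
gripper_force: 68.1
```

```bash
python3 -c "
from h import *
where();sink2('s4')"
```

```text
t 13.15 lip [ 515.8 -120.9  219.3] tip 57.8 yaw -11.8 w 61.3 q [ 0.49  0.91 -0.61  1.37  0.24  1.78 -1.94] F [-0.2 -0.  -4. ]
dx,dy px 0.125 0.75 0.86 mm 3.0
dx,dy px 0.125 0.75 0.88 mm 3.0
dx,dy px 0.25 2.125 0.8 mm 8.5
```

carry_out(deltas=[0,-1,0,-0.0005,0,-0.001,1,0,-1,0,-0.0005,0,-0.001,1,0,0,0,0,0,0,1,0,0,0,0,0,0,1,0,0,0,0,0,0,1,0,0,0,0,0,0,1])

```text
clock: 13.95
eef_pos: [457.7, -108.6, 238.4]
tool_rot: [-3.139, 0.834, -0.206]
force: [0.2, -0.8, -3.8]
width: 61.2
gripper_force: 68.1
```

```bash
python3 -c "
from h import *
where();sink2('s5');sink('s5b')"
```

```text
t 13.95 lip [ 515.8 -120.8  219.3] tip 59.8 yaw -11.8 w 61.2 q [ 0.48  0.92 -0.61  1.34  0.24  1.82 -1.94] F [ 0.2 -0.8 -3.8]
dx,dy px 0.125 0.75 0.86 mm 3.0
dx,dy px 0.125 0.75 0.88 mm 3.0
dx,dy px 0.375 2.125 0.76 mm 8.5
shift px [(0.25, 2.0, 0.82), (0.75, 0.75, 0.92)] white in bowl 306 Fz [ 0.49 -1.05 -2.87]
```

carry_out(deltas=[0,-1,0,-0.0005,0,-0.001,1,0,-1,0,-0.0005,0,-0.001,1,0,0,0,0,0,0,1,0,0,0,0,0,0,1,0,0,0,0,0,0,1,0,0,0,0,0,0,1])

```text
clock: 14.8
eef_pos: [458.6, -108.8, 240.4]
tool_rot: [-3.138, 0.869, -0.205]
force: [-0.3, -0.0, -2.6]
width: 61.5
gripper_force: 68.1
```

```bash
python3 -c "
from h import *
where();sink2('s6');sink('s6b')"
```

```text
t 14.8 lip [ 516.  -120.9  219.3] tip 61.8 yaw -11.8 w 61.5 q [ 0.48  0.94 -0.6   1.32  0.23  1.86 -1.94] F [-0.3 -0.  -2.6]
dx,dy px 0.25 1.75 0.56 mm 7.0
dx,dy px 0.75 1.0 0.63 mm 4.0
dx,dy px 0.875 4.75 0.65 mm 19.0
shift px [(0.75, 4.62, 0.66), (1.75, 1.0, 0.75)] white in bowl 335 Fz [-0.02 -0.2  -3.33]
```

Two more balls dropped and the sink is about 19 mm. I'll tip back and look.

carry_out(deltas=[0,3,0,0.0016,0,0.0028,1,0,5,0,0.0027,0,0.0047,1,0,5,0,0.0027,0,0.0047,1,0,5,0,0.0027,0,0.0047,1,0,0,0,0,0,0,1,0,0,0,0,0,0,1])

```text
clock: 15.65
eef_pos: [454.4, -108.1, 221.4]
tool_rot: [-3.139, 0.556, -0.207]
force: [0.0, -0.8, -3.6]
width: 61.2
gripper_force: 68.0
```

```bash
python3 -c "
from h import *
where();sink2('s7')
a=cv2.imread('pics/s7.png')
A=cv2.resize(a[125:220,175:240],None,fx=6,fy=6,interpolation=2);B=cv2.resize(a[192:222,180:215],None,fx=11,fy=11,interpolation=2)
c=np.zeros((570,390+385,3),np.uint8);c[:,:390]=A;c[:330,390:]=cv2.convertScaleAbs(B,alpha=1.7,beta=10);cv2.imwrite('pics/v7.png',c)"
```

```text
t 15.65 lip [ 515.4 -120.9  219.4] tip 43.8 yaw -11.9 w 61.2 q [ 0.55  0.77 -0.65  1.56  0.29  1.5  -1.96] F [ 0.  -0.8 -3.6]
dx,dy px 0.25 1.875 0.57 mm 7.5
dx,dy px 0.75 1.0 0.64 mm 4.0
dx,dy px 0.25 4.75 0.69 mm 19.0
```

View pics/v7.png

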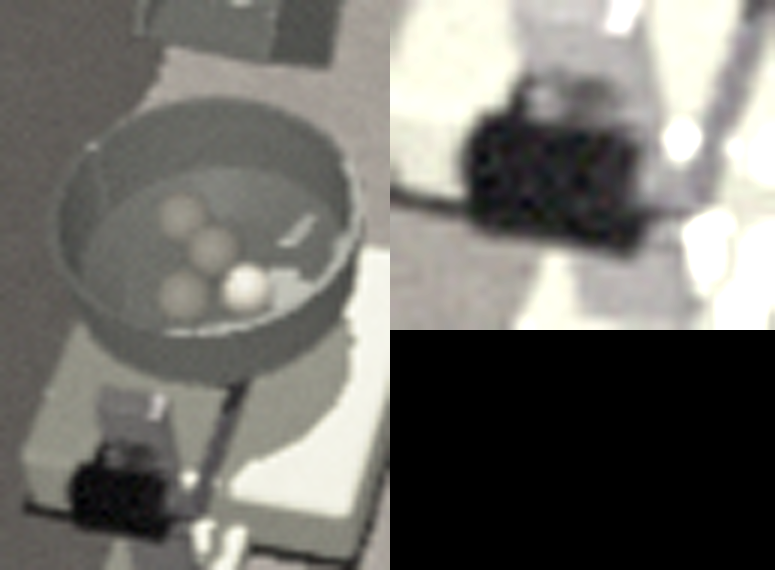

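Four balls lie in the bowl, and the pointer now enters the black fork at about its middle height, near row 210 of the full picture. Now I'll return the scoop.

```bash
python3 -c "
from h import *
plan((512,20,252),34,-9,8)"
```

```text
[-0.18  1.23 -0.32] before-turn [ -4.9 -16.7  -0.2] after-turn [ -4.8 -16.8  -0.3]
[-0.18  1.23 -0.32] before-turn [ -4.8 -16.8  -0.3] after-turn [ -4.7 -16.8  -0.5]
[-0.18  1.23 -0.32] before-turn [ -4.7 -16.8  -0.5] after-turn [ -4.6 -16.8  -0.6]
[-0.18  1.23 -0.32] before-turn [ -4.5 -16.8  -0.7] after-turn [ -4.4 -16.8  -0.8]
[-0.18  1.23 -0.32] before-turn [ -4.4 -16.8  -0.8] after-turn [ -4.3 -16.9  -1. ]
[-0.18  1.23 -0.32] before-turn [ -4.3 -16.9  -1. ] after-turn [ -4.1 -16.9  -1.1]
[-0.18  1.23 -0.32] before-turn [ -4.1 -16.9  -1.1] after-turn [ -4.  -16.9  -1.3]
[-0.18  1.23 -0.32] before-turn [ -4.  -16.9  -1.3] after-turn [ -3.8 -16.9  -1.4]
```

carry_out(deltas=[-0.2,1.2,-0.3,-0.0049,-0.0167,-0.0002,1,-0.2,1.2,-0.3,-0.0048,-0.0168,-0.0004,1,-0.2,1.2,-0.3,-0.0047,-0.0168,-0.0005,1,-0.2,1.2,-0.3,-0.0045,-0.0168,-0.0007,1,-0.2,1.2,-0.3,-0.0044,-0.0168,-0.0009,1,-0.2,1.2,-0.3,-0.0042,-0.0169,-0.001,1,-0.2,1.2,-0.3,-0.004,-0.0169,-0.0012,1,-0.2,1.2,-0.3,-0.0039,-0.0169,-0.0013,1])

```text
clock: 16.7
eef_pos: [451.0, 30.8, 243.6]
tool_rot: [3.137, 0.386, -0.159]
force: [-0.5, 0.4, -3.7]
width: 61.6
gripper_force: 68.1
```

```bash
python3 -c "
from h import *
where();plan((570,185,258),0,10.5,12)"
```

```text
t 16.7 lip [512.1  21.2 252.2] tip 34.1 yaw -9.1 w 61.6 q [ 0.38  0.63 -0.72  1.72  0.24  1.3  -2.15] F [-0.5  0.4 -3.7]
[-0.13  2.82 -1.65] before-turn [  3.9 -12.6   1.1] after-turn [  4.2 -12.5   1.3]
[-0.13  2.82 -1.65] before-turn [  4.3 -12.6   1.2] after-turn [  4.6 -12.4   1.4]
[-0.13  2.82 -1.65] before-turn [  4.8 -12.5   1.3] after-turn [  5.1 -12.3   1.5]
[-0.13  2.82 -1.65] before-turn [  5.3 -12.4   1.5] after-turn [  5.5 -12.2   1.7]
[-0.13  2.82 -1.65] before-turn [  5.7 -12.3   1.6] after-turn [  6.  -12.1   1.9]
[-0.13  2.82 -1.65] before-turn [  6.2 -12.1   1.8] after-turn [  6.4 -12.    2.1]
[-0.13  2.82 -1.65] before-turn [  6.6 -12.    2. ] after-turn [  6.8 -11.8   2.3]
[-0.13  2.82 -1.65] before-turn [  7.  -11.8   2.2] after-turn [  7.2 -11.7   2.6]
[-0.13  2.82 -1.65] before-turn [  7.4 -11.7   2.5] after-turn [  7.6 -11.5   2.8]
[-0.13  2.82 -1.65] before-turn [  7.8 -11.5   2.7] after-turn [  8.  -11.3   3.1]
[-0.13  2.82 -1.65] before-turn [  8.1 -11.3   3. ] after-turn [  8.3 -11.1   3.4]
[-0.13  2.82 -1.65] before-turn [  8.5 -11.1   3.3] after-turn [  8.6 -10.9   3.7]
```

carry_out(deltas=[-0.1,2.8,-1.65,0.004,-0.0126,0.0012,1,-0.1,2.8,-1.65,0.0044,-0.0125,0.0013,1,-0.1,2.8,-1.65,0.005,-0.0124,0.0014,1,-0.1,2.8,-1.65,0.0054,-0.0123,0.0016,1,-0.1,2.8,-1.65,0.0058,-0.0122,0.0018,1,-0.1,2.8,-1.65,0.0063,-0.012,0.002,1,-0.1,2.8,-1.65,0.0067,-0.0119,0.0022,1,-0.1,2.8,-1.65,0.0071,-0.0118,0.0024,1,-0.1,2.8,-1.65,0.0075,-0.0116,0.0026,1,-0.1,2.8,-1.65,0.0079,-0.0114,0.0029,1,-0.1,2.8,-1.65,0.0082,-0.0112,0.0032,1,-0.1,2.8,-1.65,0.0086,-0.011,0.0035,1])

```text
clock: 18.2
eef_pos: [525.1, 175.2, 214.4]
tool_rot: [-3.135, -0.206, 0.182]
force: [0.0, -0.7, -3.0]
width: 61.2
gripper_force: 68.1
```

```bash
python3 -c "
from h import *
where();plan((575,192,100),0,10.5,7)"
```

```text
t 18.2 lip [570.8 183.4 256. ] tip 0.2 yaw 10.5 w 61.2 q [ 0.08  0.5  -0.68  1.99  0.64  0.65 -2.39] F [ 0.  -0.7 -3. ]
[-0.05  0.03 -0.01] before-turn [-3.8 -0.9 22. ] after-turn [-3.8 -0.9 22. ]
[-0.05  0.03 -0.01] before-turn [-3.8 -0.9 22. ] after-turn [-3.8 -1.  22. ]
[-0.05  0.03 -0.01] before-turn [-3.8 -1.  22. ] after-turn [-3.8 -1.  22. ]
[-0.05  0.03 -0.01] before-turn [-3.8 -1.  22. ] after-turn [-3.8 -1.  22. ]
[-0.05  0.03 -0.01] before-turn [-3.8 -1.  22. ] after-turn [-3.8 -1.  22. ]
[-0.05  0.03 -0.01] before-turn [-3.8 -1.  22. ] after-turn [-3.8 -1.  22. ]
[-0.05  0.03 -0.01] before-turn [-3.8 -1.  22. ] after-turn [-3.8 -1.1 22. ]
```

carry_out(deltas=[-0.3,0.2,0,-0.0038,-0.001,0.022,1,0,0,0,-0.0038,-0.001,0.022,1,0,0,0,-0.0038,-0.001,0.022,1,0,0,0,-0.0038,-0.001,0.022,1,0,0,0,-0.0038,-0.001,0.022,1,0,0,0,-0.0038,-0.001,0.022,1,0,0,0,-0.0035,-0.001,0.02,1,0,0,0,0,0,0,1,0,0,0,0,0,0,1])

```text
clock: 19.32
eef_pos: [530.2, 183.3, 60.9]
tool_rot: [-3.14, -0.21, 0.182]
force: [-0.2, -0.2, -1.8]
width: 61.5
gripper_force: 67.9
```

```bash
python3 -c "
from h import *
where();plan((574,192,90.5),0,10.5,4)"
```

```text
t 19.325 lip [575.7 191.6 102.7] tip -0.0 yaw 10.4 w 61.5 q [-0.21  0.72 -0.3   2.09  1.05  0.28 -2.81] F [-0.2 -0.2 -1.8]
[-0.02 -0.   -0.02] before-turn [-1.  -0.1  2.9] after-turn [-1.  -0.1  2.9]
[-0.02 -0.   -0.02] before-turn [-1.  -0.1  2.9] after-turn [-1.  -0.1  2.9]
[-0.02 -0.   -0.02] before-turn [-1.  -0.1  2.9] after-turn [-1.  -0.1  2.9]
[-0.02 -0.   -0.02] before-turn [-1.  -0.1  2.9] after-turn [-1.  -0.1  2.9]
```

carry_out(deltas=[0,0,0,-0.001,0,0.005,1,0,0,0,-0.001,0,0.004,1,0,0,0,0,0,0.0015,1,0,0,0,0,0,0.001,1,0,0,0,0,0,0,1])

```text
clock: 19.95
eef_pos: [530.5, 182.8, 48.6]
tool_rot: [-3.14, -0.209, 0.182]
force: [-0.4, 0.2, -2.0]
width: 61.1
gripper_force: 68.0
```

carry_out(deltas=[0,0,0,0,0,0.001,1,0,0,0,0,0,0,1])

```text
clock: 20.2
eef_pos: [530.6, 182.9, 48.3]
tool_rot: [-3.14, -0.21, 0.182]
force: [-3.1, -0.3, 5.1]
width: 61.5
gripper_force: 69.1
```

```bash
python3 -c "
from h import *
where()
a=ctrl.get_image('scene')[:,:,::-1];cv2.imwrite('pics/d.png',a)"
```

```text
t 20.2 lip [576.2 191.2  90.1] tip -0.0 yaw 10.4 w 61.5 q [-0.22  0.74 -0.28  2.1   1.12  0.26 -2.88] F [-3.1 -0.3  5.1]
```

carry_out(deltas=[0,0,0,0,0,0,0.5,0,0,0,0,0,0,0,0,0,0,0,0,0,-1,0,0,0,0,0,0,-1,0,0,0,0,0,0,-1])

```text
clock: 20.88
eef_pos: [531.0, 182.9, 47.7]
tool_rot: [-3.14, -0.209, 0.182]
force: [0.1, 0.0, 0.5]
width: 85.3
gripper_force: 0.0
```

```bash
python3 -c "
from h import *
where();to((530.6,182.9,48.3),pose(10.5,12))"
```

```text
t 20.875 lip [576.5 191.2  89.4] tip 0.0 yaw 10.4 w 85.3 q [-0.22  0.74 -0.28  2.1   1.12  0.26 -2.88] F [0.1 0.  0.5]
shift mm [-0.2 -0.  -0.7] rot [-0.07  0.   -0.09]
```

carry_out(deltas=[0,0,0,0,0,-0.01,-1,0,0,0,0,0,-0.02,-1,0,0,0,0,0,-0.03,-1,0,0,0,0,0,-0.04,-1,0,0,0,0,0,-0.04,-1,0,0,0,0,0,-0.04,-1,0,0,0,0,0,0,-1,0,0,0,0,0,0,-1,0,0,0,0,0,0,-1,0,0,0,0,0,0,-1])

```text
clock: 22.12
eef_pos: [493.5, 175.7, 222.8]
tool_rot: [-3.14, -0.207, 0.182]
force: [-0.1, -0.4, -0.3]
width: 85.4
gripper_force: 0.0
```

```bash
python3 -c "
from h import *
a=ctrl.get_image('scene')[:,:,::-1];cv2.imwrite('pics/e.png',a);sink2('e',0);print(ctrl.read_state()['force'],ctrl.read_state()['eef_pos'])
A=cv2.resize(a[125:225,170:270],(390,390),interpolation=2);B=cv2.resize(a[140:240,270:370],(390,390),interpolation=2);cv2.imwrite('pics/ev.png',np.hstack([A,B]))"
```

```text
dx,dy px 0.25 1.875 0.57 mm 7.5
dx,dy px 0.625 1.0 0.64 mm 4.0
dx,dy px 0.875 4.875 0.59 mm 19.5
[0.27290614 0.26110368 0.01390096] [493.64469302 175.84827785 222.93275939]
```

View pics/ev.png

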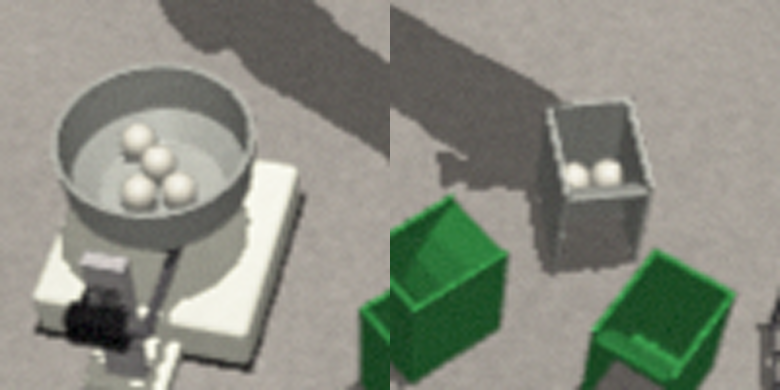

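Four balls are in the bowl, with the pointer at about (150,325) level with the fork's middle at about (98,322). The scoop stands upright, released, with the remaining balls in it.

```bash
python3 -c "
from cell import ctrl
print(ctrl.finish_job())"
```

```text
the job is handed in; nothing more can be done
None
```

The job is handed in, with no verdict returned: four balls went into the bowl and the pointer sits level with the marker's middle as far as the pictures show (to about 4 mm), no spilled balls are in view, and the scoop stands upright and released at its old place with the rest (two of the four visible).

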